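Ease a tall compressor housing down onto its tilting rest

ROBOT

A 7-joint arm with a two-finger parallel gripper is mounted at the origin on the work surface. World frame = base frame: x ahead of the robot, y to its left, z up, the work surface at z = 0. Lengths are in m, angles in rad, forces in N, time in s.
With the tool pointing down it reaches from about 0.35 to 0.775 m from the base axis. Payload 3.1 kg.
Tool frame: the origin (TCP) lies midway between the tips of the shut fingers; the grasp point (between the pads) lies 19 mm behind it; z points along the fingers, y is the direction in which the jaws open and shut (so a half turn about z gives the same grasp; the last joint's range is limited). The gripper opens to 85 mm and grips with 20 to 120 N. Pads are 22 mm wide; open, the fingers measure 114 mm over their backs; the gripper's body (76 mm by 85 mm) begins 54 mm behind the grasp point. The pads swing forward as they close: fully open they stand 13 mm farther back than shut.
Start: joints at [1.2, 0.311, 0.014, 1.512, -0.004, 1.319, -0.027], TCP at [0.178, -0.521, 0.231] pointing down, gripper open.
Joint ranges: [-2.7, 2.7], [-0.3, 1.91], [-1.27, 1.3], [0.12, 2.57], [-1.44, 4.58], [0.2, 2.03], [-3.05, 3.05]. Speed limits (rad/s): [2.79, 2.79, 3.14, 3.14, 3.14, 3.14, 3.14].

INTERFACE

Orientations are given as a 3x3 rotation matrix whose columns are the frame's x, y, z axes.
In Python, from station import bot, eyes, trace, mark_of gives the robot as it stands.
- The arm moves only by the tool move_arm, never from a script. Its argument "motion" is a list of rows, each a list of 7 numbers: the closure in counts, from 0 (fully open) to 255 (shut), then the shift along the tool's x, y, z in m, then the turn, a rotation vector about the tool's x, y, z in degrees. In form: [[fingers, tx, ty, tz, ax, ay, az], ...]. A call has 1 to 20 rows; each row shifts and turns the commanded pose from where the row before left it, along the tool's axes as they then stand; what a row does not reach is not made up. A row lasts 1/8 s, in which the tool goes at most 62.5 mm and 10.7 degrees, less where a joint would pass 70% of its speed; a pose out of reach is approached as far as the arm can. A call with a gripper value outside its range is refused whole. The fingers move at their own pace and stop on an object; "force" is the grip in N (left out, the last holds). Time passes only in rows, so rows that do not move let the fingers close. It gives the time, the measured TCP pose, the force and the opening at its end, in the units of the state.
- bot.get_obs(): the state, without advancing time (a new reading comes with each control period).
- eyes.grab_frame(name): name is "scene" or "top"; returns a dict with "frame" (384x512x3 uint8, red, green, blue), "depth" (384x512 float32, m along the optical axis (not along the pixel's ray), 0 where there is no reading), "camera_matrix" (3x3 intrinsics, pixels), "R" (3x3) and "t" (3): a world point X has camera coordinates R X + t. Camera axes: x right, y down, z forward; pixel columns grow to the right and rows downward; lengths in m; the calibration is good to about 2 mm. A picture is of the moment at which its call begins.
- bot.job_done(): hands the job in, once; it reports no verdict.
Trained networks look in the newest picture that a camera, given by its name, has taken for a name from the list of things; names that differ only in an ending like _2 or _b are one class to them, and where a whole thing is asked for, a point or a joint stands for the part that bears it (a point fixed in the world has none). Each returns a list of dicts, best first, with "score" (0 to 1); they miss things now and then, are a little off and sometimes report something else, mostly with a low value. They report only what shows in the picture. A call takes as long as a camera call. They do not tell look-alikes from the thing itself.
- trace(camera, label): "mask" (384x512 bool, what is visible of it) and "uv" ([column, row] in pixels, amid what is visible of it).
- mark_of(camera, label): "uv" ([column, row] in pixels: a listed point, or the origin of a listed thing).
The state is a dict: "time": time; "qpos": joint angles; "qvel": joint speeds; "joint_efforts": joint torques, N m; "tool_pos": TCP position; "orientation": TCP orientation; "wrist_force": force on the tool from outside, world axes, zero at the start; "wrist_torque": the same for the moment, N m; "grip_width": opening from 0.0 (shut) to 1.0 (fully open).
Only numpy, scipy, OpenCV 4.12 (cv2) and the standard library are available. Lean on these libraries where they do the work, as an engineer would, in place of code of your own. Each camera call takes 0.05 s, during which the arm holds its last target.

TASK

Lay the tall flanged housing down on its side: with the fingertips push its top over against the raised tilting rest and keep pushing, gently and without letting it fall, until the rest is all the way down on its stop and the housing lies flat on it with its side port facing up. Only push it: do not lift or carry it. Leave the other things on the table where they are.

Things in the scene. Friction and masses are not known exactly. Their poses are not given: they have to be found in the camera images.
- fixture: Tilting rest fixed to the table: a dark steel bed 24 mm thick, 150 mm wide, on which the housing stands, and two rails reaching to x = 214 mm with a rubber stop between. Origin: on the table, under the middle of the rest's hinge. x points the way the housing is to be tipped; the hinge runs along y, 24 mm above the origin, level with the bed's top (bed: x = -115 to -1 mm).
- rest (a joint): Aluminium back plate of the rest, 200 mm from hinge to end, 118 mm wide, 14 mm lips at its sides (102 mm between). Value: 0 upright, 1.57 flat on the stop, its face level with the bed's top; starts at 0.10 to 0.25, leaning away from the housing. Stiff hinge (1.2 N m friction, no spring): stays where left even under the housing's weight; 6 to 10 N at the housing's top moves it.
- housing: Tall loose cast housing, 190 mm, 0.5 to 0.85 kg: square body 64 x 64 mm, square end flanges 80 x 80 x 16 mm. Stands on the bed 7 to 15 mm short of the hinge. Origin: centre of its foot; z towards its top, x the way it tips (within 0.06 rad). Alone it topples beyond 0.4 rad; the rest catches it before. Lying, its upper body face is 72 mm above the plate (96 above the table).
- housing_center (a point): Centre of the tall housing, half-way up, 95 mm above its foot.
- housing_port (a point): Mouth of the round side port (32 mm across) on the housing's -x face, the side away from the rest, 70 mm above its foot and 38 mm from its axis.
- stub: Bystander: a short green flanged housing of the same kind, 75 mm tall, flanges 60 x 60 mm, standing on the table. Origin: centre of its underside.
- oil: Bystander: white plastic oil bottle with black cap, 52 mm across, 130 mm tall. Origin: centre of its underside.
- bearing: Bystander: steel bearing ring lying flat, 72 mm across, 20 mm high. Origin: centre of its underside.
- wrench: Bystander: a steel wrench lying on the table. Origin: about its middle.
There are look-alikes about, which are no part of the job. Leave any red look-alike of the housing alone.

How it is judged:
On the way:
1. the housing leans on the rest and both are about half-way over, its foot still at the hinge (value of joint rest between 0.6 and 1.2 rad and angle between housing's own z axis and vertical between 0.6 and 1.25 rad and distance between housing and fixture below 0.12 m), for 0.1 s.
At the end, for the whole second after the job is handed in: The rest is fully down (hinge over 1.5 rad); the housing lies at rest on it, level within 0.09 rad, along the rest within 0.15 rad, its centre 60 to 130 mm beyond the hinge and within 20 mm of the middle line, its side port on top (value of joint rest above 1.5 rad and angle between housing's own z axis and vertical between 1.48 and 1.66 rad and angle between the z axis of housing and the x axis of fixture, either way round below 0.15 rad and height (world z) of housing_port above 0.09 m and height (world z) of housing_center below 0.075 m and x of housing_center in the frame of fixture between 0.06 and 0.13 m and y of housing_center in the frame of fixture between -0.02 and 0.02 m and linear speed of housing below 0.02 m/s); the robot touches nothing.
It fails at once if the housing or the rest moves fast (housing over 0.3 m/s, rest over 1.5 rad/s): it was let fall or knocked over (linear speed of housing above 0.3 m/s or velocity of joint rest above 1.5 rad/s).
It fails at once if the housing is lifted off (foot over 90 mm or centre over 150 mm above the table) (height (world z) of housing above 0.09 m or height (world z) of housing_center above 0.15 m).
It fails at once if another thing is moved by more than 15 mm (distance of any of stub, oil, bearing, wrench from where it was at the start of the episode above 0.015 m).
It also fails if it takes over 43 s, if anything falls off the work surface, if the arm or the gripper's body presses on something with over 40 N, if the wrist force passes 120 N, or if a joint passes its speed limit or range.

## Working session

There is one attempt and no reset: what is moved stays moved. The work goes in short steps, Python scripts to look and compute and a tool call to move; the robot and the scene stay as the last step left them, time stands still between calls to the robot, and variables do not carry over. Pictures are saved under pics/ and viewed, and the job is handed in when it is done.

Besides the shell and the picture viewer there is one more tool, called after "Call:" as name([rows], argument=value, ...), one row to a line, values as JSON. move_arm: Moves the arm, as the interface text tells. Its arguments: {"type":"object","properties":{"motion":{"type":"array","items":{"type":"array","items":{"type":"number"}}},"force":{"type":"number"}},"required":["motion"]}

```bash
mkdir -p pics; ls; cat > h.py <<'E'
import numpy as np, cv2
from station import bot, eyes, trace, mark_of
def unproj(f,u,v,d=None):
    K=f["camera_matrix"]
    if d is None: d=f["depth"][int(round(v)),int(round(u))]
    c=np.array([(u-K[0,2])/K[0,0]*d,(v-K[1,2])/K[1,1]*d,d])
    return f["R"].T@(c-f["t"])
def cloud(f):
    K=f["camera_matrix"];d=f["depth"].astype(float)
    v,u=np.mgrid[0:384,0:512]
    c=np.stack([(u-K[0,2])/K[0,0]*d,(v-K[1,2])/K[1,1]*d,d],-1)
    return (c-f["t"])@f["R"]
def proj(f,X):
    c=f["R"]@np.asarray(X)+f["t"];p=f["camera_matrix"]@c;return p[:2]/p[2]
def save(f,n,s=1.5):
    cv2.imwrite(n,cv2.resize(f["frame"][:,:,::-1],None,fx=s,fy=s))
E
python3 - <<'E'
from h import *
np.set_printoptions(precision=3,suppress=True)
for c in("scene","top"):
    f=eyes.grab_frame(c);save(f,f"pics/{c}0.png")
    P=cloud(f); np.savez(f"{c}0.npz",**f)
    print(c,"cam at",-f["R"].T@f["t"])
    for l in("fixture","rest","housing","housing_center","housing_port","stub","oil","bearing","wrench"):
        for r in mark_of(c,l)[:2]: print(l,"mark",np.round(r["uv"]),round(r["score"],2))
        for r in trace(c,l)[:3]:
            m=r["mask"]; print(l,"trace",np.round(r["uv"]),round(r["score"],2),m.sum(),np.median(P[m],0),P[m].min(0),P[m].max(0))
print(bot.get_obs())
E
```

```text
pics
scene cam at [1.187 0.371 0.931]
fixture mark [229. 213.] 0.57
fixture trace [237. 202.] 0.73 3004 [ 0.568 -0.05   0.026] [ 0.324 -0.216 -0.004] [1.187 0.371 0.931]Traceback (most recent call last):
  File "<stdin>", line 8, in <module>
ValueError: it knows: bearing, fixture, housing, housing_center, housing_port, oil, stub, wrench
```

```bash

python3 - <<'E'
from h import *
np.set_printoptions(precision=3,suppress=True)
for c in("scene","top"):
    f=eyes.grab_frame(c);save(f,f"pics/{c}0.png")
    P=cloud(f); np.savez(f"{c}0.npz",**f)
    print(c,"cam at",-f["R"].T@f["t"])
    for l in("fixture","housing","housing_center","housing_port","stub","oil","bearing","wrench"):
        for r in mark_of(c,l)[:3]: print(l,"mark",np.round(r["uv"]),round(r["score"],2))
        if '_' in l: continue
        for r in trace(c,l)[:3]:
            m=r["mask"]; m=m&(f["depth"]>0); print(l,"trace",np.round(r["uv"]),round(r["score"],2),m.sum(),np.median(P[m],0),P[m].min(0),P[m].max(0))
print(bot.get_obs())
E
```

```text
scene cam at [1.187 0.371 0.931]
fixture mark [230. 214.] 0.73
fixture mark [217. 175.] 0.54
fixture trace [233. 206.] 0.67 2851 [ 0.569 -0.05   0.027] [ 0.356 -0.211 -0.003] [0.693 0.142 0.224]
housing mark [226. 197.] 0.92
housing mark [240. 164.] 0.84
housing mark [156. 213.] 0.72
housing trace [241. 137.] 0.85 990 [ 0.362 -0.151  0.154] [ 0.123 -0.27  -0.001] [ 0.508 -0.074  0.215]
housing trace [220. 162.] 0.7 819 [ 0.54  -0.124  0.212] [ 0.368 -0.222  0.001] [ 0.599 -0.075  0.223]
housing trace [150. 194.] 0.66 1484 [ 0.686 -0.27   0.136] [ 0.604 -0.429 -0.003] [ 0.724 -0.232  0.194]
housing_center mark [218. 180.] 0.8
housing_center mark [153. 194.] 0.67
housing_port mark [213. 174.] 0.94
housing_port mark [250. 148.] 0.78
housing_port mark [157. 190.] 0.63
stub mark [159. 180.] 0.43
stub trace [166. 175.] 0.49 103 [ 0.548 -0.357  0.031] [ 0.501 -0.399 -0.003] [ 0.564 -0.346  0.079]
stub trace [359. 243.] 0.44 399 [0.443 0.329 0.019] [ 0.396  0.293 -0.002] [0.473 0.364 0.025]
oil mark [191. 226.] 0.76
oil trace [193. 218.] 0.71 438 [ 0.661 -0.14   0.075] [ 0.569 -0.209  0.001]
[... 1542 characters left out ...]
6 -0.003] [ 0.59  -0.35   0.081]
wrench mark [102. 166.] 0.62
wrench trace [103. 168.] 0.82 474 [0.605 0.386 0.006] [ 0.521  0.337 -0.005] [0.685 0.441 0.012]
{'time': 1.65, 'qpos': array([ 1.2  ,  0.311,  0.014,  1.511, -0.004,  1.319, -0.027]), 'qvel': array([ 0.   ,  0.   ,  0.   ,  0.   , -0.   , -0.001, -0.   ]), 'joint_efforts': array([  0.   , -37.981,   0.146, -23.086,   0.012,   0.002,  -0.   ]), 'tool_pos': array([ 0.178, -0.521,  0.231]), 'orientation': array([[ 0.946,  0.323,  0.   ],
       [ 0.323, -0.946, -0.   ],
       [-0.   ,  0.   , -1.   ]]), 'wrist_force': array([-0.414, -0.456,  0.651]), 'wrist_torque': array([-0.03 , -0.051,  0.009]), 'grip_width': 1.0057956089752418}
```

View pics/scene0.png

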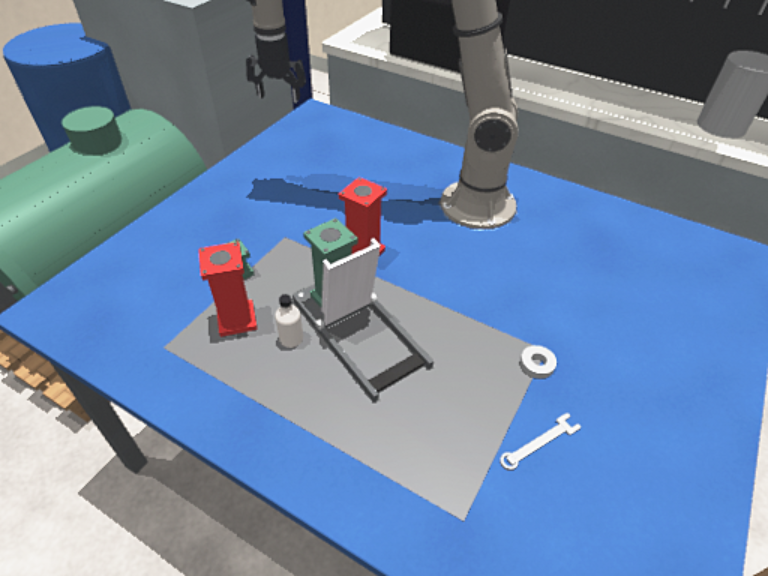

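View pics/top0.png

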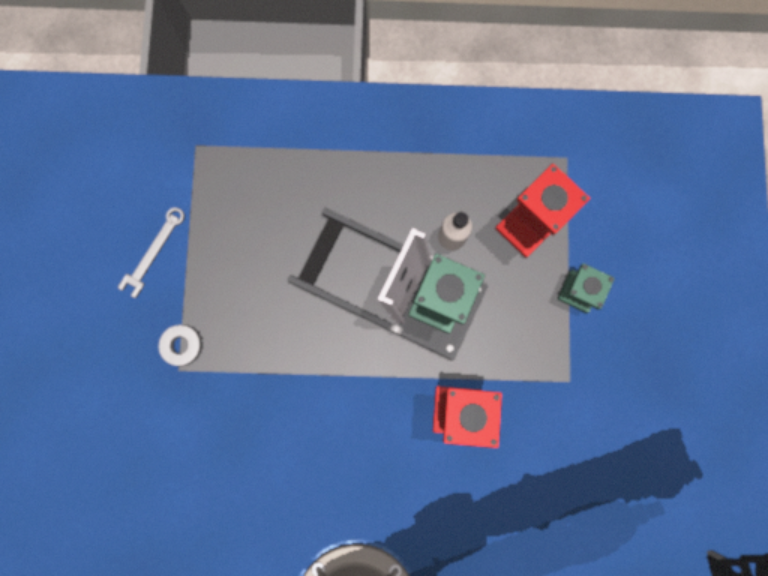

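Candidates for the housing (top picture, native pixels): the green tall one at (298,196), and the red ones at (310,280) and (364,143). The green one stands on the dark bed by the rest, so it's the housing; the red ones are look-alikes. I'll confirm it in a crop and fit the geometry.

```bash

python3 - <<'E'
from h import *
np.set_printoptions(precision=4,suppress=True)
f=dict(np.load("top0.npz"));P=cloud(f)
cv2.imwrite("pics/crop.png",cv2.resize(f["frame"][130:250,180:350,::-1],None,fx=4.5,fy=4.5,interpolation=cv2.INTER_CUBIC))
# housing top face
X=P.reshape(-1,3)
def rect(pts):
    r=cv2.minAreaRect((pts[:,:2]*1000).astype(np.float32));return r
m=(X[:,2]>0.205)&(X[:,2]<0.222)&(abs(X[:,0]-.52)<.07)&(abs(X[:,1]+.128)<.045)&(X[:,0]<.565)
rgb=f["frame"].reshape(-1,3).astype(int); g=(rgb[:,1]>rgb[:,0]+15)
gm=m&(g|(rgb.sum(1)<300))
print("housing top",gm.sum(),rect(X[gm]),X[gm].mean(0))
# dark rails/bed
dk=(X[:,2]>0.012)&(X[:,2]<0.032)&(X[:,0]>.4)&(X[:,0]<.72)&(X[:,1]>-.24)&(X[:,1]<.16)
im=dk.reshape(384,512).astype(np.uint8)
n,lab,st,ce=cv2.connectedComponentsWithStats(im)
for i in range(1,n):
    if st[i,4]>60: q=X[lab.ravel()==i]; print(i,st[i],rect(q),np.median(q[:,2]))
o=f["frame"].copy();o[im>0]=[255,255,0];o[gm.reshape(384,512)]=[255,0,255]
cv2.imwrite("pics/seg.png",cv2.resize(o[110:260,170:350,::-1],None,fx=4,fy=4,interpolation=cv2.INTER_NEAREST))
E
```

```text
housing top 971 ((519.9140625, -129.13365173339844), (78.77821350097656, 80.09883117675781), 67.7878189086914) [ 0.5182 -0.1288  0.2138]
1 [192 139  78  82 912] ((581.4072875976562, 13.951759338378906), (206.17848205566406, 150.390869140625), 66.0477066040039) 0.021936049617347346
8 [266 177  60  64 924] ((513.5398559570312, -138.23883056640625), (116.64288330078125, 150.24537658691406), 66.04072570800781) 0.023686299974103944
```

View pics/crop.png

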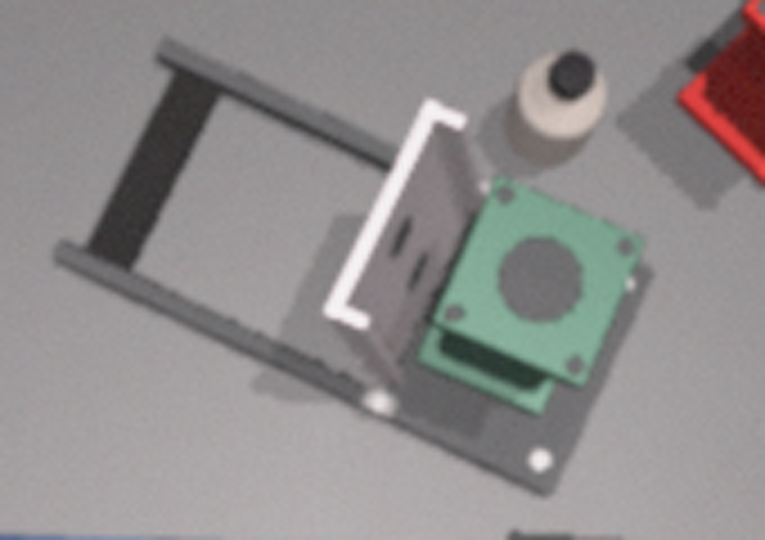

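View pics/seg.png

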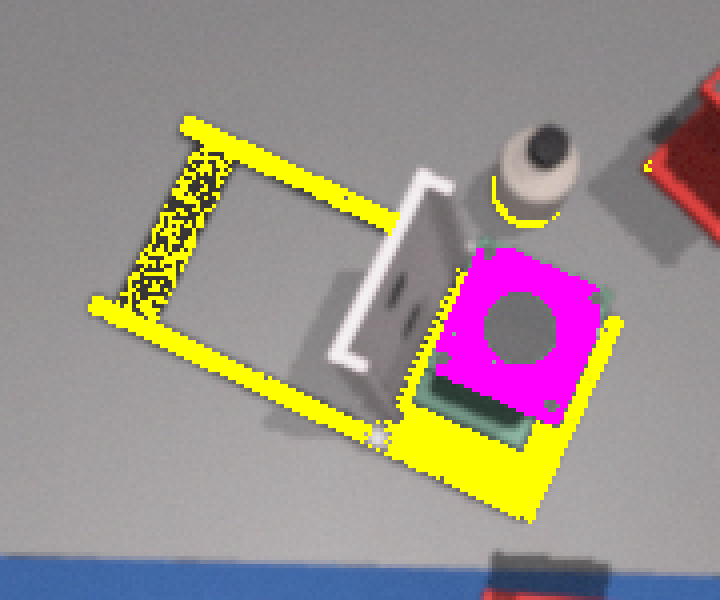

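The crop shows the green housing on the bed at native (298,196), with the oil bottle close by at (303,154). The fixture origin is about (0.5365, -0.087) and its x axis lies at 66°. The origin computed from the bed and from the rails agrees to 1 mm. The housing's top centre is 45 mm short of the hinge and 2 mm off the middle line. Next I move behind it, above the table objects.

Call:
move_arm([
  [128, 0, 0, -0.03, 0, 0, 0],
  [128, 0.0396, -0.0202, 0, 0, 0, 0],
  [128, 0.0396, -0.0202, 0, 0, 0, 0],
  [128, 0.0396, -0.0202, 0, 0, 0, 0],
  [128, 0.0396, -0.0202, 0, 0, 0, 0],
  [128, 0.0396, -0.0202, 0, 0, 0, 0],
  [128, 0.0396, -0.0202, 0, 0, 0, 0],
  [128, 0.0396, -0.0202, 0, 0, 0, 0],
  [128, 0.0396, -0.0202, 0, 0, 0, 0],
  [128, 0.0396, -0.0202, 0, 0, 0, 0],
  [128, 0.0396, -0.0202, 0, 0, 0, 0],
  [128, 0, 0, 0, 0, 0, -9.44],
  [128, 0, 0, 0, 0, 0, -9.44],
  [128, 0, 0, 0, 0, 0, -9.44],
  [128, 0, 0, 0, 0, 0, -9.44],
  [128, 0, 0, 0, 0, 0, -9.44],
  [128, 0, 0, 0, 0, 0, 0],
  [128, 0, 0, 0, 0, 0, 0],
])

```text
time: 3.9
tool_pos: [0.4871, -0.2016, 0.2613]
orientation: [[0.408, 0.913, -0.0], [0.913, -0.408, -0.0], [-0.0, 0.0, -1.0]]
wrist_force: [0.2, -0.2, -0.2]
grip_width: 0.5
```

```bash
cat >> h.py <<'E'
O=np.array([.5365,-.087,0]);a=np.deg2rad(66)
F=np.array([[np.cos(a),-np.sin(a),0],[np.sin(a),np.cos(a),0],[0,0,1.]])
def fx(X): return (np.asarray(X)-O)@F
def st():
    o=bot.get_obs();print("t",o["time"],"tcp_f",np.round(fx(o["tool_pos"])*1000,1),"Ff",np.round(o["wrist_force"]@F,2),"grip",round(o["grip_width"],2))
    print(np.round(F.T@o["orientation"],3).tolist(),np.round(o["qpos"],2))
    return o
E
python3 - <<'E'
from h import *
st()
for c in ("scene","top"): save(eyes.grab_frame(c),f"pics/{c}1.png",1.3)
E
```

```text
t 3.9 tcp_f [-124.7   -1.5  261.3] Ff [-0.1  -0.27 -0.21] grip 0.5
[[1.0, -0.002, -0.0], [-0.002, -1.0, -0.0], [-0.0, 0.0, -1.0]] [ 0.67  0.28 -0.4   1.51  0.11  1.38 -0.16]
```

View pics/scene1.png

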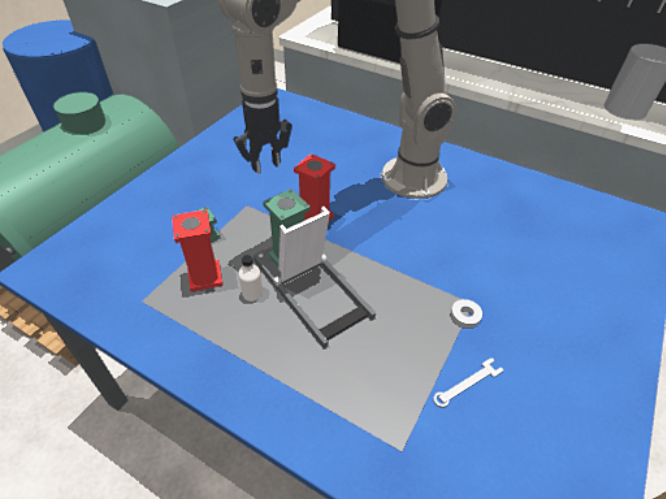

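View pics/top1.png

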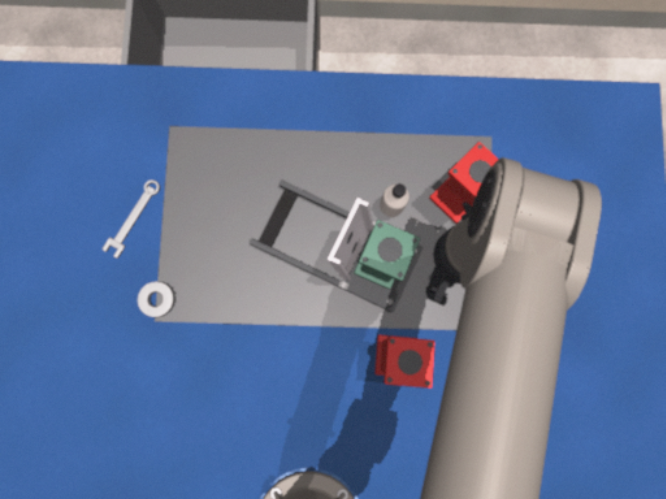

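The gripper is behind the housing at about (405,265) in the top picture, with the fingers straddling its middle line. Lowering to flange height, then closing in slowly.

Call:
move_arm([
  [128, 0, 0, 0.033, 0, 0, 0],
  [128, 0, 0, 0.033, 0, 0, 0],
  [128, 0, 0, 0, 0, 0, 0],
  [128, 0.006, 0, 0, 0, 0, 0],
  [128, 0.006, 0, 0, 0, 0, 0],
  [128, 0.005, 0, 0, 0, 0, 0],
  [128, 0.005, 0, 0, 0, 0, 0],
  [128, 0.005, 0, 0, 0, 0, 0],
  [128, 0.004, 0, 0, 0, 0, 0],
  [128, 0, 0, 0, 0, 0, 0],
])

```text
time: 5.25
tool_pos: [0.4996, -0.1736, 0.1953]
orientation: [[0.406, 0.914, -0.0], [0.914, -0.406, -0.001], [-0.001, 0.0, -1.0]]
wrist_force: [-0.5, -1.2, -0.8]
grip_width: 0.493
```

```bash
python3 - <<'E'
from h import *
st()
f=eyes.grab_frame("scene");cv2.imwrite("pics/s2.png",cv2.resize(f["frame"][90:280,120:330,::-1],None,fx=3,fy=3,interpolation=cv2.INTER_CUBIC))
E
```

```text
t 5.25 tcp_f [-94.2  -1.5 195.3] Ff [-1.36 -0.01 -0.83] grip 0.49
[[1.0, 0.001, -0.001], [0.001, -1.0, -0.0], [-0.001, 0.0, -1.0]] [ 0.62  0.32 -0.41  1.62  0.13  1.23 -0.23]
```

View pics/s2.png

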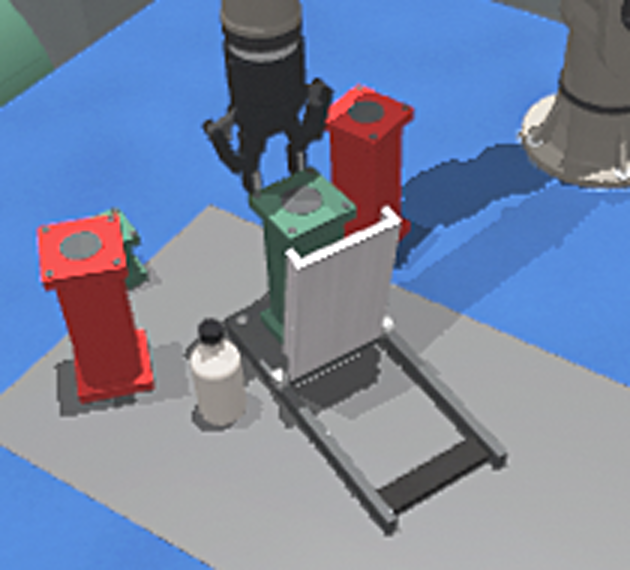

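Light contact of 1.3 N at TCP xf = -94 mm, where it should be. Now I start the tipping arc about the foot edge at 40 mm/s.

Call:
move_arm([
  [128, 0.0047, 0, -0.0018, 0, 0, 0],
  [128, 0.0047, 0, -0.0018, 0, 0, 0],
  [128, 0.0047, 0, -0.0018, 0, 0, 0],
  [128, 0.0047, 0, -0.0018, 0, 0, 0],
  [128, 0.0049, 0, -0.0013, 0, 0, 0],
  [128, 0.0049, 0, -0.0013, 0, 0, 0],
  [128, 0.0049, 0, -0.0013, 0, 0, 0],
  [128, 0.0049, 0, -0.0013, 0, 0, 0],
  [128, 0.005, 0, -0.0008, 0, 0, 0],
  [128, 0.005, 0, -0.0008, 0, 0, 0],
  [128, 0.005, 0, -0.0008, 0, 0, 0],
  [128, 0.005, 0, -0.0008, 0, 0, 0],
])

```text
time: 6.8
tool_pos: [0.5203, -0.1231, 0.2099]
orientation: [[0.409, 0.913, -0.007], [0.913, -0.409, -0.004], [-0.007, -0.005, -1.0]]
wrist_force: [-6.5, -5.9, 0.9]
grip_width: 0.497
```

```bash
cat > look.py <<'E'
from h import *
import sys
n=sys.argv[1]
st()
f=eyes.grab_frame("scene");cv2.imwrite(f"pics/s{n}.png",cv2.resize(f["frame"][90:280,120:330,::-1],None,fx=3,fy=3,interpolation=cv2.INTER_CUBIC))
f=eyes.grab_frame("top");cv2.imwrite(f"pics/t{n}.png",cv2.resize(f["frame"][100:270,170:380,::-1],None,fx=3,fy=3,interpolation=cv2.INTER_CUBIC))
E
python3 look.py 3
```

```text
t 6.8 tcp_f [-3.950e+01  1.000e-01  2.099e+02] Ff [-7.99  3.53  0.85] grip 0.5
[[1.0, -0.002, -0.007], [-0.002, -1.0, 0.005], [-0.007, -0.005, -1.0]] [ 0.53  0.33 -0.43  1.57  0.15  1.28 -0.35]
```

View pics/s3.png

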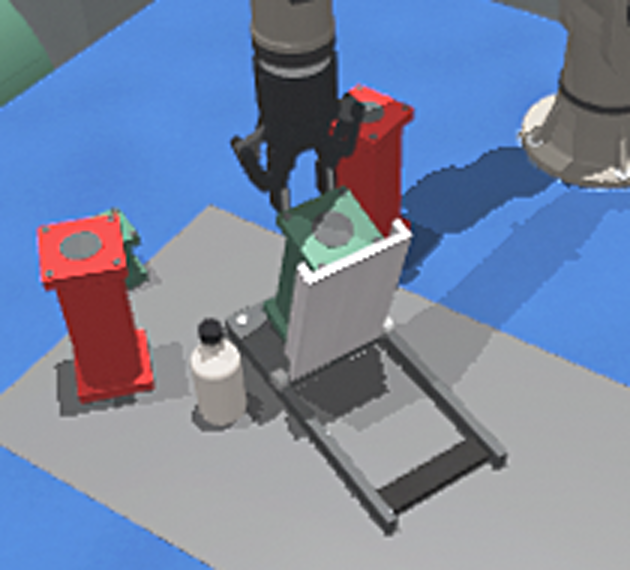

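View pics/t3.png

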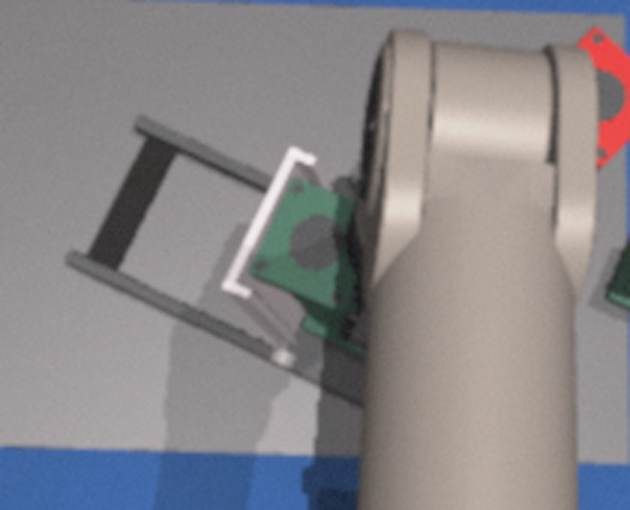

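The housing now leans on the rest (top picture, about (300,240)) with 8 N of push. Carrying on along the arc.

Call:
move_arm([
  [128, 0.0051, 0, -0.0003, 0, 0, 0],
  [128, 0.0051, 0, -0.0003, 0, 0, 0],
  [128, 0.0051, 0, -0.0003, 0, 0, 0],
  [128, 0.0051, 0, -0.0003, 0, 0, 0],
  [128, 0.0051, 0, 0.0002, 0, 0, 0],
  [128, 0.0051, 0, 0.0002, 0, 0, 0],
  [128, 0.0051, 0, 0.0002, 0, 0, 0],
  [128, 0.0051, 0, 0.0002, 0, 0, 0],
  [128, 0.005, 0, 0.0008, 0, 0, 0],
  [128, 0.005, 0, 0.0008, 0, 0, 0],
  [128, 0.005, 0, 0.0008, 0, 0, 0],
  [128, 0.005, 0, 0.0008, 0, 0, 0],
])

```text
time: 8.4
tool_pos: [0.5468, -0.0661, 0.208]
orientation: [[0.408, 0.913, -0.003], [0.913, -0.408, -0.003], [-0.004, -0.002, -1.0]]
wrist_force: [-3.8, -3.2, 2.7]
grip_width: 0.498
```

```bash
python3 look.py 4
```

```text
t 8.4 tcp_f [ 23.3  -0.9 208. ] Ff [-4.44  2.18  2.7 ] grip 0.5
[[1.0, -0.002, -0.004], [-0.002, -1.0, 0.002], [-0.004, -0.002, -1.0]] [ 0.43  0.37 -0.46  1.53  0.17  1.29 -0.47]
```

View pics/s4.png

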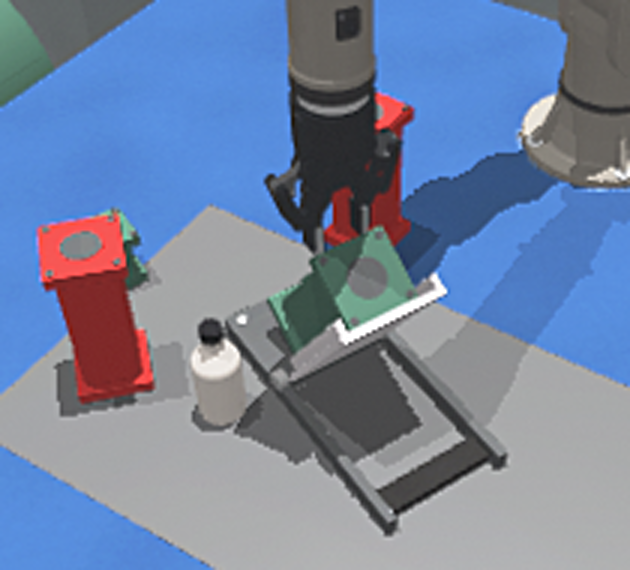

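View pics/t4.png

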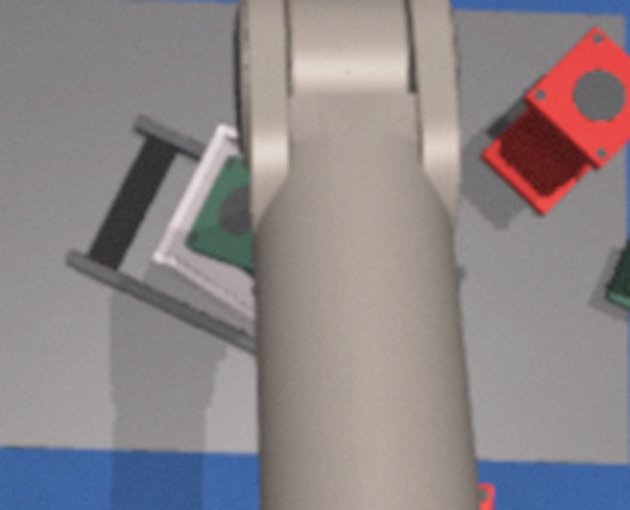

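The housing is about 38° over and its foot is still on the bed at the hinge. The TCP is on the planned arc (expected 25/208, measured 23/208). Continuing.

Call:
move_arm([
  [128, 0.0049, 0, 0.0013, 0, 0, 0],
  [128, 0.0049, 0, 0.0013, 0, 0, 0],
  [128, 0.0049, 0, 0.0013, 0, 0, 0],
  [128, 0.0049, 0, 0.0013, 0, 0, 0],
  [128, 0.0048, 0, 0.0018, 0, 0, 0],
  [128, 0.0048, 0, 0.0018, 0, 0, 0],
  [128, 0.0048, 0, 0.0018, 0, 0, 0],
  [128, 0.0048, 0, 0.0018, 0, 0, 0],
  [128, 0.0045, 0, 0.0023, 0, 0, 0],
  [128, 0.0045, 0, 0.0023, 0, 0, 0],
  [128, 0.0045, 0, 0.0023, 0, 0, 0],
  [128, 0.0045, 0, 0.0023, 0, 0, 0],
  [128, 0, 0, 0, 0, 0, 0],
])

```text
time: 10.12
tool_pos: [0.5719, -0.0112, 0.1862]
orientation: [[0.405, 0.914, 0.001], [0.914, -0.405, 0.001], [0.002, 0.001, -1.0]]
wrist_force: [-0.4, 0.2, 0.5]
grip_width: 0.504
```

```bash
python3 look.py 5
```

```text
t 10.125 tcp_f [ 83.7  -1.5 186.2] Ff [0.   0.44 0.48] grip 0.5
[[1.0, 0.002, 0.002], [0.002, -1.0, -0.001], [0.002, 0.001, -1.0]] [ 0.33  0.42 -0.47  1.51  0.2   1.25 -0.59]
```

View pics/s5.png

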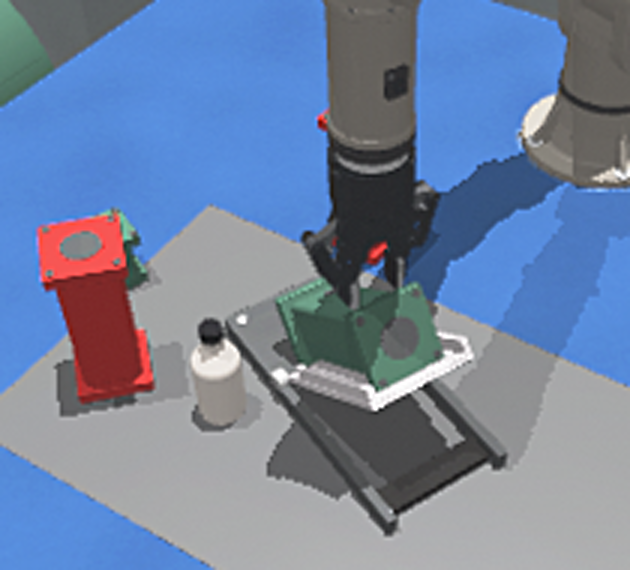

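View pics/t5.png

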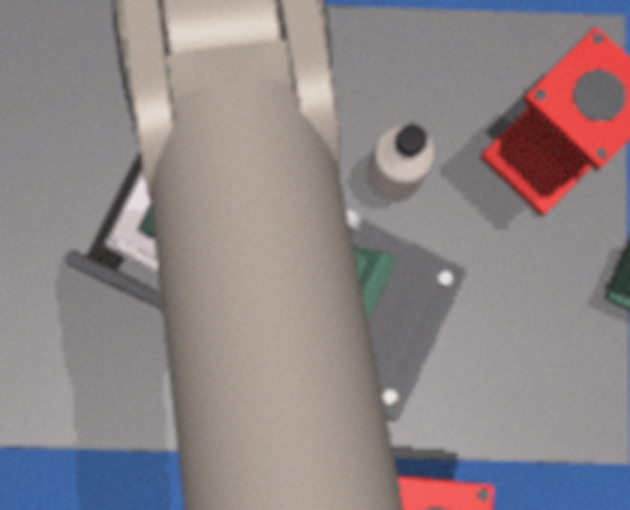

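Force is near zero while stationary because the stiff hinge holds the housing. I'll measure the actual angles from depth before going on.

```bash
cat > ang.py <<'E'
from h import *
f=eyes.grab_frame("scene");P=cloud(f);Q=fx(P.reshape(-1,3)).reshape(P.shape)
ok=f["depth"]>0
rgb=f["frame"].astype(int)
g=(rgb[...,1]>rgb[...,0]+15)&(rgb[...,1]>rgb[...,2]+5)&ok&(abs(Q[...,1])<.08)&(Q[...,0]>-.13)&(Q[...,0]<.25)&(Q[...,2]>.02)&(Q[...,2]<.25)
# normals by local differences
k=2
S=cv2.GaussianBlur(Q.astype(np.float32),(0,0),1)
du=np.roll(S,-k,1)-np.roll(S,k,1);dv=np.roll(S,-k,0)-np.roll(S,k,0)
N=np.cross(dv,du);N/=np.linalg.norm(N,axis=-1,keepdims=True)+1e-12
pts=Q[g];n=N[g]
# robust: iterative seg: facing +x (top face) vs facing +-y vs rear face
rng=np.random.default_rng(0)
rest=pts.copy()
for it in range(4):
    best=None
    if len(rest)<60: break
    for _ in range(600):
        a,b,c=rest[rng.choice(len(rest),3,False)]
        m=np.cross(b-a,c-a);l=np.linalg.norm(m)
        if l<1e-5: continue
        m/=l;i=abs((rest-a)@m)<.002
        if best is None or i.sum()>best.sum(): best=i
    q=rest[best];c0=q.mean(0);nn=np.linalg.svd(q-c0)[2][2]; nn*=np.sign(nn[2]) or 1
    print("plane n",best.sum(),nn.round(3),"ctr",(c0*1000).round(),"min",(q.min(0)*1000).round(),"max",(q.max(0)*1000).round())
    rest=rest[~best]
E
python3 ang.py
```

```text
plane n 392 [ 0.812 -0.022  0.583] ctr [130.  -4. 168.] min [105. -43. 135.] max [153.  36. 200.]
plane n 321 [-0.006 -1.     0.008] ctr [ 45. -33. 110.] min [-42. -36.  34.] max [155. -30. 201.]
plane n 141 [-0.579  0.004  0.816] ctr [ 34.  -9. 137.] min [-32. -44.  89.] max [116.  38. 195.]
plane n 77 [-0.004  1.     0.022] ctr [ 48. -41. 108.] min [-38. -43.  34.] max [145. -37. 197.]
```

θ is 0.947 rad (54°), exactly as planned, and the housing is 3 mm off the middle line with about 1.5° of yaw. That meets the half-way condition. Continuing to about 78°.

Call:
move_arm([
  [128, 0.0043, 0, 0.0027, 0, 0, 0],
  [128, 0.0043, 0, 0.0027, 0, 0, 0],
  [128, 0.0043, 0, 0.0027, 0, 0, 0],
  [128, 0.0043, 0, 0.0027, 0, 0, 0],
  [128, 0.004, 0, 0.0032, 0, 0, 0],
  [128, 0.004, 0, 0.0032, 0, 0, 0],
  [128, 0.004, 0, 0.0032, 0, 0, 0],
  [128, 0.004, 0, 0.0032, 0, 0, 0],
  [128, 0.0036, 0, 0.0036, 0, 0, 0],
  [128, 0.0036, 0, 0.0036, 0, 0, 0],
  [128, 0.0036, 0, 0.0036, 0, 0, 0],
  [128, 0.0036, 0, 0.0036, 0, 0, 0],
  [128, 0.0032, 0, 0.0039, 0, 0, 0],
  [128, 0.0032, 0, 0.0039, 0, 0, 0],
  [128, 0.0032, 0, 0.0039, 0, 0, 0],
  [128, 0.0032, 0, 0.0039, 0, 0, 0],
])

```text
time: 12.28
tool_pos: [0.5956, 0.0429, 0.1324]
orientation: [[0.406, 0.914, -0.001], [0.914, -0.406, -0.0], [-0.0, -0.0, -1.0]]
wrist_force: [0.8, -0.7, 2.3]
grip_width: 0.501
```

```bash
python3 look.py 6; python3 ang.py
```

```text
t 12.275 tcp_f [142.8  -1.2 132.4] Ff [-0.28 -0.97  2.27] grip 0.5
[[1.0, 0.001, -0.0], [0.001, -1.0, 0.0], [-0.0, -0.0, -1.0]] [ 0.22  0.52 -0.46  1.51  0.24  1.17 -0.71]
plane n 356 [-0.008 -1.     0.012] ctr [ 84. -33.  88.] min [-11. -35.  30.] max [184. -30. 140.]
plane n 281 [-0.193  0.014  0.981] ctr [ 83.  -5. 114.] min [ -8. -42.  97.] max [175.  34. 133.]
plane n 245 [0.979 0.004 0.205] ctr [177.  -2. 105.] min [160. -42.  65.] max [186.  36. 197.]
plane n 138 [-0.195  0.004  0.981] ctr [ 79.  -1. 121.] min [-15. -43. 101.] max [174.  38. 142.]
```

View pics/s6.png

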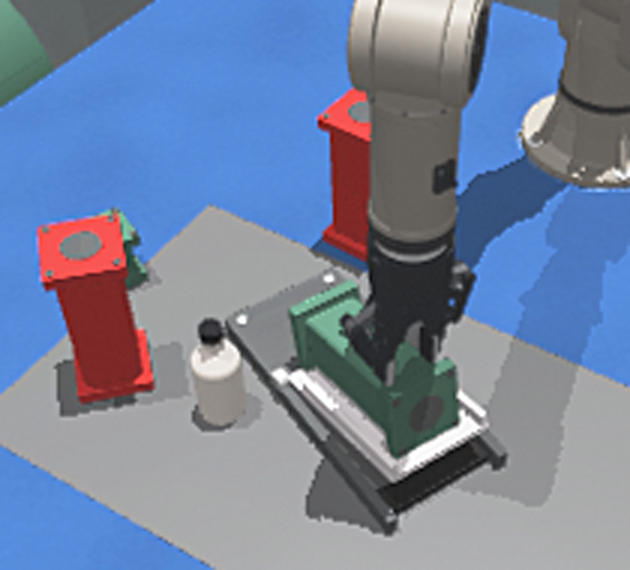

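θ is 78.7° and the fingertips are at the inner corner of the top flange, force about 2 N. Finishing mostly downwards so the housing isn't shoved along the rest.

Call:
move_arm([
  [128, 0.0008, 0, 0.0035, 0, 0, 0],
  [128, 0.0008, 0, 0.0035, 0, 0, 0],
  [128, 0.0008, 0, 0.0035, 0, 0, 0],
  [128, 0.0008, 0, 0.0035, 0, 0, 0],
  [128, 0.0008, 0, 0.0035, 0, 0, 0],
  [128, 0.0008, 0, 0.0035, 0, 0, 0],
  [128, 0.0008, 0, 0.0035, 0, 0, 0],
  [128, 0.0008, 0, 0.0035, 0, 0, 0],
])

```text
time: 13.42
tool_pos: [0.5988, 0.0494, 0.105]
orientation: [[0.406, 0.914, 0.001], [0.914, -0.406, 0.001], [0.001, 0.001, -1.0]]
wrist_force: [1.8, 1.8, 4.0]
grip_width: 0.496
```

```bash
python3 look.py 7; python3 ang.py
```

```text
t 13.425 tcp_f [150.   -1.5 105. ] Ff [ 2.35 -0.96  3.96] grip 0.5
[[1.0, 0.001, 0.001], [0.001, -1.0, -0.001], [0.001, 0.001, -1.0]] [ 0.2   0.55 -0.46  1.53  0.26  1.12 -0.73]
plane n 345 [-0.005 -1.     0.024] ctr [ 93. -33.  77.] min [ -1. -35.  30.] max [189. -30. 117.]
plane n 265 [-0.063 -0.006  0.998] ctr [ 89.  -3. 102.] min [ -1. -42.  95.] max [187.  32. 110.]
plane n 203 [ 0.997 -0.003  0.073] ctr [186.  -4.  83.] min [182. -42.  42.] max [191.  36. 120.]
plane n 146 [-0.062 -0.     0.998] ctr [ 88.  -1. 109.] min [ -4. -42. 102.] max [182.  38. 117.]
```

View pics/s7.png

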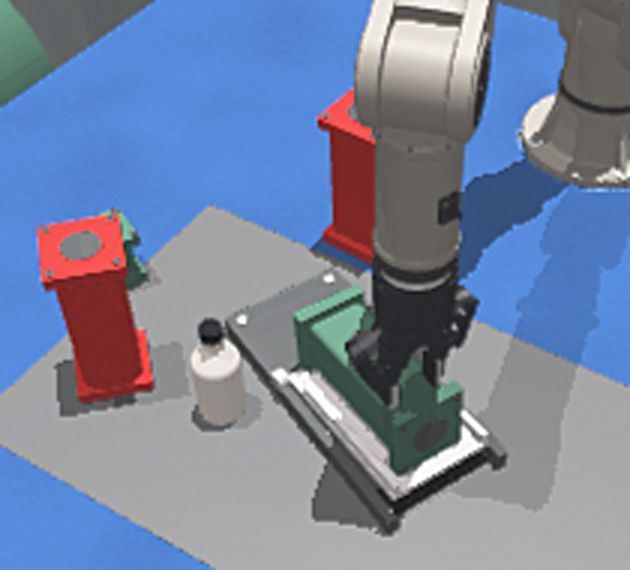

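86.3°, about 10 mm left at the tips. Slow final press.

Call:
move_arm([
  [128, 0.0003, 0, 0.002, 0, 0, 0],
  [128, 0.0003, 0, 0.002, 0, 0, 0],
  [128, 0.0003, 0, 0.002, 0, 0, 0],
  [128, 0.0003, 0, 0.002, 0, 0, 0],
  [128, 0, 0, 0.0012, 0, 0, 0],
  [128, 0, 0, 0.0012, 0, 0, 0],
  [128, 0, 0, 0.001, 0, 0, 0],
  [128, 0, 0, 0, 0, 0, 0],
])

```text
time: 14.58
tool_pos: [0.599, 0.0499, 0.0942]
orientation: [[0.406, 0.914, 0.0], [0.914, -0.406, -0.0], [0.0, 0.0, -1.0]]
wrist_force: [0.6, 1.9, 6.7]
grip_width: 0.501
```

```bash
python3 -c "
from h import *
st()"; python3 ang.py
```

```text
t 14.575 tcp_f [150.5  -1.4  94.2] Ff [1.96 0.25 6.68] grip 0.5
[[1.0, 0.001, 0.0], [0.001, -1.0, -0.0], [0.0, 0.0, -1.0]] [ 0.2   0.56 -0.45  1.54  0.27  1.1  -0.74]
plane n 322 [-0.003 -1.     0.011] ctr [ 95. -33.  70.] min [  7. -36.  29.] max [192. -31. 106.]
plane n 276 [-0.007  0.041  0.999] ctr [97. -2. 96.] min [ 12. -42.  92.] max [191.  33.  99.]
plane n 188 [ 1.    -0.021  0.023] ctr [189.  -4.  70.] min [185. -43.  30.] max [192.  35. 107.]
plane n 148 [-0.001  0.013  1.   ] ctr [ 95.  -1. 104.] min [  1. -41. 102.] max [190.  37. 106.]
```

Level: body face at 96 mm and flange tops at 104 mm, as expected. One more small press to seat the rest on its stop, then lift off.

Call:
move_arm([
  [128, 0, 0, 0.001, 0, 0, 0],
  [128, 0, 0, 0.001, 0, 0, 0],
  [128, 0, 0, 0, 0, 0, 0],
])

```text
time: 15.0
tool_pos: [0.599, 0.0499, 0.0941]
orientation: [[0.406, 0.914, 0.001], [0.914, -0.406, -0.001], [-0.0, 0.001, -1.0]]
wrist_force: [-3.6, 2.2, 15.2]
grip_width: 0.496
```

```bash
python3 -c "
from h import *
st()"
```

```text
t 15.0 tcp_f [150.5  -1.4  94.1] Ff [ 0.54  4.16 15.17] grip 0.5
[[1.0, 0.001, -0.0], [0.001, -1.0, -0.001], [-0.0, 0.001, -1.0]] [ 0.2   0.56 -0.45  1.54  0.27  1.1  -0.74]
```

Force rises to 15 N with no movement (z stays at 94.1 mm), so the rest is on its stop. Retracting straight up, then backwards to clear the view.

Call:
move_arm([
  [128, 0, 0, -0.002, 0, 0, 0],
  [128, 0, 0, -0.005, 0, 0, 0],
  [128, 0, 0, -0.015, 0, 0, 0],
  [128, 0, 0, -0.03, 0, 0, 0],
  [128, 0, 0, -0.05, 0, 0, 0],
  [128, 0, 0, -0.05, 0, 0, 0],
  [128, -0.04, 0, -0.03, 0, 0, 0],
  [128, -0.05, 0, 0, 0, 0, 0],
  [128, -0.05, 0, 0, 0, 0, 0],
  [128, -0.05, 0, 0, 0, 0, 0],
  [128, -0.05, 0, 0, 0, 0, 0],
  [128, 0, 0, 0, 0, 0, 0],
])

```text
time: 16.5
tool_pos: [0.4984, -0.1764, 0.2736]
orientation: [[0.417, 0.909, -0.003], [0.909, -0.417, -0.004], [-0.005, -0.001, -1.0]]
wrist_force: [0.3, 0.2, -0.6]
grip_width: 0.494
```

```bash
python3 look.py 9; python3 ang.py; python3 - <<'E'
from h import *
f=eyes.grab_frame("top");P=cloud(f)
f2=eyes.grab_frame("scene")
for l in("stub","oil","bearing","wrench"):
    for r in trace("top",l)[:1]: 
        m=r["mask"]&(f["depth"]>0);print(l,np.median(P[m],0).round(3))
for r in mark_of("top","housing_port")[:3]: print("port",r["uv"],r["score"],fx(unproj(f,*r["uv"])))
# plate level: bright grey pixels beside housing
Q=fx(P.reshape(-1,3));rgb=f["frame"].reshape(-1,3).astype(int)
m=(rgb.min(1)>120)&(Q[:,0]>.01)&(Q[:,0]<.21)&(abs(Q[:,1])<.06)&(Q[:,2]<.06)&(Q[:,2]>.005)
q=Q[m];print("plate",m.sum(),"z near hinge",np.median(q[q[:,0]<.06,2]),"z at end",np.median(q[q[:,0]>.16,2]),q.max(0))
E
```

```text
t 16.5 tcp_f [-97.1  -1.6 273.6] Ff [ 0.26 -0.19 -0.63] grip 0.49
[[1.0, -0.011, -0.005], [-0.011, -1.0, 0.001], [-0.005, -0.001, -1.0]] [ 0.62  0.28 -0.4   1.48  0.11  1.41 -0.22]
plane n 585 [-0.001 -0.012  1.   ] ctr [102.  -5.  96.] min [  6. -43.  93.] max [192.  30.  98.]
plane n 315 [-0.005 -1.     0.003] ctr [ 96. -33.  69.] min [  1. -37.  32.] max [192. -31. 107.]
plane n 176 [ 1.    -0.002  0.013] ctr [190.  -5.  68.] min [187. -43.  30.] max [192.  35. 106.]
plane n 172 [-0.   -0.01  1.  ] ctr [ 92.  -3. 103.] min [  1. -42. 101.] max [192.  38. 106.]
oil [ 0.638 -0.151  0.087]
bearing [0.434 0.322 0.018]
wrench [0.594 0.391 0.006]
port [250.2, 178.2] 0.87 [ 0.07548927 -0.00163796  0.10195052]
port [306.2, 289.1] 0.75 [-0.1489228   0.18094251  0.18886215]
plate 1161 z near hinge 0.024447810698328472 z at end 0.02558090279744592 [0.20823473 0.05916688 0.05759095]
```

View pics/t9.png

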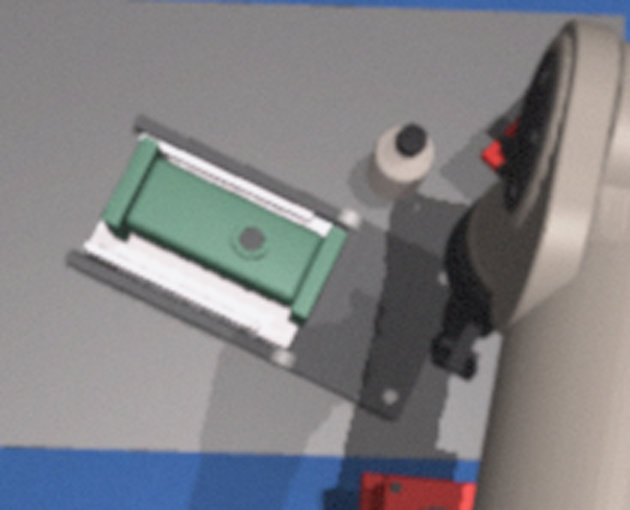

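View pics/s9.png

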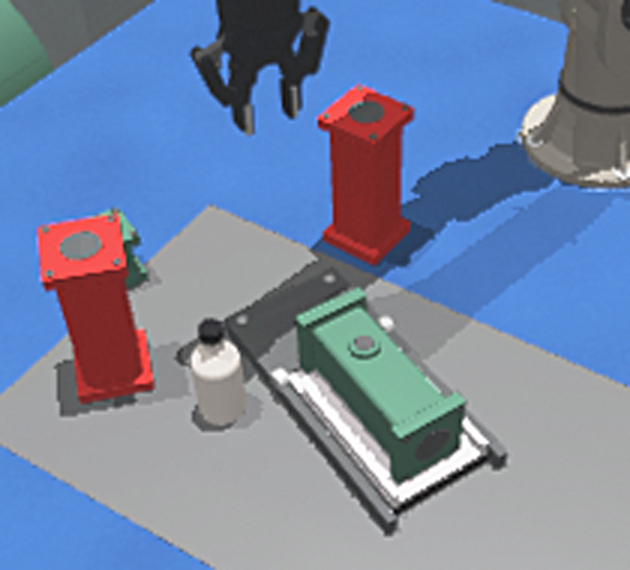

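Port on top at native (250,178), z = 102 mm. The housing is level, and the plate face is at 24–26 mm along its length. The centre is about 96 mm beyond the hinge and 3 mm off the middle line. The arm is clear, so I'm handing in.

```bash
python3 -c "
from h import *
print(bot.job_done()); st()"
```

```text
the job is handed in; nothing more can be done
None
the job is handed in; nothing more can be done
```

The green housing now lies on its side on the lowered rest with its port facing up, and the job was handed in at about 17 s of the 43 s allowed. I pushed its top over at about 40 mm/s with half-open fingertips, never gripping or lifting it. At about 0.95 rad I measured the housing leaning on the rest with its foot still at the hinge.

Last checks from the camera depth, after the arm had backed away:
- **Housing:** level within about 0.01 rad and along the rest within about 0.01 rad. Its centre is about 96 mm beyond the hinge and 3 mm off the middle line. The port mouth is at z ≈ 0.102 m.
- **Rest:** the plate face is at 24–26 mm along its whole length. A final press rose to 15 N with no movement, so it is on its stop.
- **Forces:** the wrist force readings I took between moves peaked at about 16 N.
- **Other things on the table:** the oil bottle and bearing read within 1 mm of where they started. The wrench read 12 mm off, but that is a rough mask median and the arm never went near it. The network did not find the stub in the last top view because the arm hid it. It shows in the side picture, where it looks untouched.

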